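# Unload the welding jig

### The arm

A 6-joint arm with a two-finger parallel gripper is mounted at the origin on the work surface. World frame = base frame: x ahead of the robot, y to its left, z up, the work surface at z = 0. Lengths are in m, angles in rad, forces in N, time in s.
With the tool pointing down it reaches from about 0.35 to 1 m from the base axis. Payload 7.1 kg.
Tool frame: the origin (TCP) lies between the finger pads; the fingertips stand 22 mm ahead of it and the grasp point (between the pads) lies 3 mm ahead of it; z points along the fingers, y is the line along which they close (so a half turn about z gives the same grasp; the last joint's range is limited). The gripper opens to 85 mm and grips with 20 to 120 N. Pads are 22 mm wide; open, the fingers measure 114 mm over their backs; the gripper's body (76 mm by 85 mm) begins 54 mm behind the grasp point. The pads swing forward as they close: fully open they stand 13 mm farther back than shut.
Start: joints at [-1.336, 0.423, 1.63, -0, 1.089, -0.019], TCP at [0.157, -0.605, 0.215] pointing down, gripper open.
Joint ranges: [-3, 3], [-0.9, 2.11], [0.09, 2.58], [-1.31, 4.45], [0.11, 2.69], [-2.54, 2.54]. Speed limits (rad/s): [2.39, 2.39, 3.01, 3.14, 3.14, 3.14].

### API

Orientations are given as a rotation vector (axis times angle).
In Python, from rig import manip gives the robot as it stands. The module is installed in compiled form; this text tells all that it offers. Calls block until the motion is done:
- manip.move_to(position, orientation): joint-space move of the TCP to a pose.
- manip.servo_line(position, orientation=None, rate=0.15): straight line of the TCP; orientation=None keeps the orientation; rate is the mean speed in m/s.
- manip.set_joints(angles): joint-space move.
- manip.command_gripper(opening, f_grip=None): finger opening in m; f_grip is the grip in N (None keeps the last); returns when the fingers have stopped.
- manip.hold(seconds).
- manip.solve_ik(position, orientation): joint angles nearest the present ones, or None.
- manip.camera(name): name is "scene" or "top" or "wrist"; returns a dict with "image" (400x640x3 uint8, red, green, blue), "fx", "fy", "cx", "cy" (pixels), "k1" (the pictures are not rectified: a ray, as slopes to the right and down, at radius r is drawn at 1 + k1 r^2 times it, then the intrinsics apply), "cam_to_world" (4x4, takes a point from camera to world coordinates); the wrist camera has in their place "mount" (4x4, takes a point from camera to tool coordinates, whose origin is the TCP and whose axes are the flange's). Camera axes: x right, y down, z forward; pixel columns grow to the right and rows downward; lengths in m; the calibration is good to about 2 mm. A picture is of the moment at which its call begins: read the wrist's pose just before it. There is no depth.
A pose or a line that the arm cannot do raises manip.IKError and nothing moves.
- manip.sign_off(): hands the job in; it is judged then, once.
Readings, each from a call of its own:
- manip.get_time(): time.
- manip.get_joint_positions(): joint angles.
- manip.get_joint_vel(): joint speeds.
- manip.get_tau(): joint torques, N m.
- manip.get_position(): TCP position.
- manip.get_ee_rot(): TCP orientation.
- manip.get_contact_force(): force on the tool from outside, world axes, zero at the start.
- manip.get_torque(): the same for the moment, N m.
- manip.get_width(): finger opening in m.
- manip.get_grip_force(): force on a finger pad.
Only numpy, scipy, OpenCV 4.12 (cv2) and the standard library are available. Lean on these libraries where they do the work, as an engineer would, in place of code of your own. Each camera call takes 0.05 s, during which the arm holds its last target. There are 200 camera calls.

### The job

The exhaust stub in the welding jig is finished: take the clamp leaf by its red handle, ease it over all the way back and press it home against its stop screw without forcing the screw. Then lift the stub out and lay it to cool in the yellow cradle, seated in both V rests and centred, set down and not dropped. Leave the leaf back against its stop, and leave everything else on the bench where it is.

Things in the scene. Friction and masses are not known exactly. Their poses are not given: they have to be found in the camera images.
- jig: Fixed welding jig: dark steel base plate 12 mm thick, from y -90 to +180 and x -100 to +100 mm. Origin on the bench surface, straight below the middle of the stub's place. Two steel V rests at x = -50 and +50 (14 mm wide) carry the stub with its axis along the jig's x at height 64 mm. Two blue hinge lugs stand at y = +75, 66 mm either side of x = 0, 104 mm high.
- leaf (a joint): Opening angle of the blue clamp leaf, rad: 0 shut (level), growing as its handle end rises from the jig's -y side and goes over towards +y. Starts ajar. Stiff hinge: 0.7 N m of friction, 3 to 4 N at the handle when upright; the 0.65 kg leaf stays wherever it is left. The stop screw stops it somewhere between about 1.65 and 2.0 rad: set differently each time and not measured: feel for it.
- leaf_hinge (a point): Middle of the leaf's hinge axis, at x 0, y +75, z 92 mm in the jig's frame; the axis runs along the jig's x. Its axes turn with the leaf and at angle 0 are the jig's. In this frame the leaf is an open frame from y +6 to y -132, x +-58, 8 to 18 mm above the axis.
- leaf_handle (a point): Middle of the leaf's handle: a red round grip, 20 mm in diameter and 64 mm long along the hinge direction, carried 50 mm clear of the leaf's free end by 12 mm steel arms 42 mm either side; at x 0, y -185, z +30 mm in the frame of leaf_hinge, so it swings on a radius of 187 mm. Pinched across (jig's y) from above it can turn between the fingers as the leaf goes over.
- stop_post: Yellow steel post 30 x 12 mm, 173 mm high, at x +50, y +155 mm of the jig; origin mid-foot, on the base plate. Its brass stop screw points to the jig's -y, 153 mm above the foot, and meets the leaf's side bar 80 mm from the hinge. Pressed home: 10 to 30 N on the screw, i.e. 5 to 12 N at the handle beyond the hinge's own drag; over 60 N (25 N extra at the handle) bends it.
- stub: Loose welded exhaust stub, about 0.45 kg: steel tube 50 mm in diameter, 170 mm long, with a round flange of 76 mm diameter, 8 mm thick, at its +x end. Origin on the axis at mid-length, x along the tube; lies in the jig's V rests under the leaf, up to 6 mm off centre along x. Grip the tube from above across its diameter, near its middle, between the rests.
- cradle: Fixed yellow cooling cradle: plate 150 x 110 x 8 mm with two V rests at x = -50 and +50 mm (14 mm wide). Origin in the middle of its underside on the bench. A stub seated in it has its axis along the cradle's x (flange at either end) at height 58 mm.
- done_stub: Bystander: another stub standing on its flange, 170 mm high; origin at its foot.
- brush: Bystander: wire brush lying on the bench, 240 mm long.
- chip_hammer: Bystander: hammer lying on the bench, 260 mm long.
- spray_can: Bystander: spray can, 66 mm in diameter, 190 mm high.
- magnet: Bystander: orange three-cornered welding magnet, 18 mm thick, corners 55 mm from its centre.
- discs: Bystander: stack of cutting discs, 115 mm in diameter, 20 mm high.
- grinder: Bystander: angle grinder lying on the bench, about 270 mm long.
- tip_tray: Bystander: blue tray of nozzles and tips, 120 x 160 x 45 mm.

How it is judged:
By the outcome, as a careful person would: the job done as asked, in the order asked, and still so for the second after the job is handed in, with the robot touching nothing.
It also fails if it takes over 72 s, if anything falls off the work surface, if the arm or the gripper's body presses on something with over 40 N, if the wrist force passes 120 N, or if a joint passes its speed limit or range.

## Working session

There is one attempt and no reset: what is moved stays moved. The work goes in short steps, each a Python script; the robot and the scene stay as the last script left them, time stands still between calls to the robot, and variables do not carry over. Pictures are saved under pics/ and viewed, at most 12 in all, crops included, and the job is handed in when it is done.

```bash
mkdir -p pics; python3 - <<'E'
from rig import manip
import cv2,numpy as np,pickle
d={}
for n in("scene","top"):
    c=manip.camera(n);d[n]=c
    cv2.imwrite(f"pics/{n}0.png",c["image"][:,:,::-1])
    print(n,c["fx"],c["fy"],c["cx"],c["cy"],c["k1"]);print(np.round(c["cam_to_world"],3))
pickle.dump(d,open("c0.pkl","wb"))
print(manip.get_time(),manip.get_ee_rot(),manip.get_contact_force())
E
```

```text
scene 426.36506578446404 426.36506578446404 328.4506072373469 199.53299420847281 -0.09479474926465692
[[-0.83   0.371 -0.416  1.262]
 [ 0.557  0.573 -0.601  1.084]
 [ 0.016 -0.731 -0.682  1.234]
 [ 0.     0.     0.     1.   ]]
top 382.0390227627892 382.0390227627892 313.4477960999004 193.0180236654966 0.0274560134879631
[[-0.026 -0.992  0.122  0.431]
 [-1.     0.026 -0.003  0.07 ]
 [-0.    -0.122 -0.993  1.234]
 [ 0.     0.     0.     1.   ]]
0.1 [-3.11490353e+00 -3.97323301e-01  2.60596616e-04] [-0.45307531  0.07432714  0.77248255]
```

View pics/top0.png

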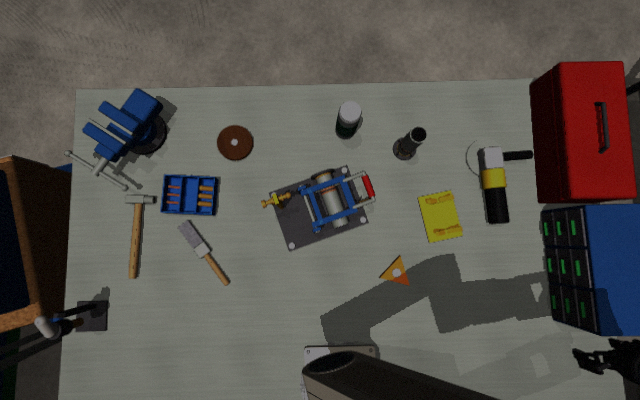

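View pics/scene0.png

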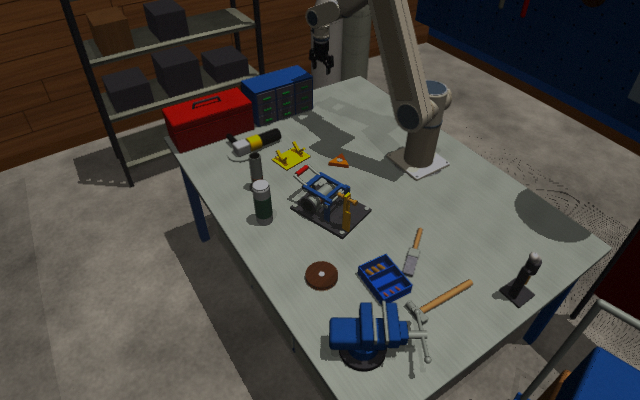

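The top view shows the jig at about (320,208), the red handle at (367,187), the stop post at (275,200) and the cradle at (440,217). I'll measure these more closely.

```bash
cat > h.py <<'E'
import numpy as np,cv2
from scipy.spatial.transform import Rotation as R
def ray(c,uv,T=None):
    T=c["cam_to_world"] if T is None else T
    uv=np.atleast_2d(np.array(uv,float)); p=(uv-[c["cx"],c["cy"]])/[c["fx"],c["fy"]]
    q=p.copy()
    for _ in range(20): q=p/(1+c["k1"]*(q**2).sum(1,keepdims=True))
    d=np.c_[q,np.ones(len(q))]@T[:3,:3].T
    return T[:3,3],d
def plane(c,uv,z,T=None):
    o,d=ray(c,uv,T); return o+d*((z-o[2])/d[:,2])[:,None]
def proj(c,P,T=None):
    T=c["cam_to_world"] if T is None else T
    p=(np.atleast_2d(P)-T[:3,3])@T[:3,:3]; q=p[:,:2]/p[:,2:]
    q=q*(1+c["k1"]*(q**2).sum(1,keepdims=True)); return q*[c["fx"],c["fy"]]+[c["cx"],c["cy"]]
def tri(c1,u1,c2,u2):
    o1,d1=ray(c1,u1);o2,d2=ray(c2,u2);d1=d1[0];d2=d2[0]
    s=np.linalg.lstsq(np.c_[d1,-d2],o2-o1,rcond=None)[0]
    a=o1+s[0]*d1;b=o2+s[1]*d2; return (a+b)/2,np.linalg.norm(a-b)
def hsv(c): return cv2.cvtColor(c["image"],cv2.COLOR_RGB2HSV)
def blob(m,box):
    x0,y0,x1,y1=box;n=np.zeros_like(m);n[y0:y1,x0:x1]=m[y0:y1,x0:x1]
    k,l,s,ce=cv2.connectedComponentsWithStats(n);i=1+s[1:,4].argmax();return (l==i).astype(np.uint8),ce[i],s[i]
E
python3 - <<'E'
from h import *
import pickle
d=pickle.load(open("c0.pkl","rb"));t,s=d["top"],d["scene"]
ctr={}
for n,c,box in(("top",t,(340,160,400,215)),("scene",s,(285,155,320,185))):
    m=cv2.inRange(hsv(c),(0,150,70),(6,255,255))|cv2.inRange(hsv(c),(174,150,70),(180,255,255))
    b,ce,st=blob(m,box);ctr[n]=ce;print(n,ce,st,cv2.minAreaRect(cv2.findNonZero(b)))
print("handle",tri(t,ctr["top"],s,ctr["scene"]))
m=cv2.inRange(hsv(t),(22,150,60),(35,255,255))
b,ce,st=blob(m,(410,180,470,250));r=cv2.minAreaRect(cv2.findNonZero(b));print(ce,st)
bp=plane(t,cv2.boxPoints(r),.008);print("cradle",bp,bp.mean(0))
print([np.linalg.norm(bp[i]-bp[i-1]) for i in range(4)])
A=cv2.resize(t["image"][155:257,260:380],(720,612),interpolation=cv2.INTER_CUBIC)[:600]
cv2.imwrite("pics/crop1.png",cv2.convertScaleAbs(A,alpha=1.5)[:,:,::-1])
E
```

```text
top [367.95035461 185.66666667] [362 175  13  22 141] ((367.9303894042969, 185.71905517578125), (21.682334899902344, 6.389826774597168), 68.96248626708984)
scene [301.80392157 169.50980392] [296 165  12  10  51] ((301.8600158691406, 169.48001098632812), (3.799999713897705, 12.400001525878906), 53.13010025024414)
handle (array([ 0.58313313, -0.09228019,  0.135392  ]), np.float64(0.0002636462846545096))
[439.64949833 215.9270903 ] [ 418  191   44   51 1495]
cradle [[ 0.55925235 -0.26880316  0.008     ]
 [ 0.58392615 -0.37918544  0.008     ]
 [ 0.43613768 -0.40497613  0.008     ]
 [ 0.41201145 -0.29625796  0.008     ]] [ 0.49783191 -0.33730567  0.008     ]
[np.float64(0.14977866779956933), np.float64(0.11310633506973108), np.float64(0.15002196824703273), np.float64(0.11136299263556147)]
```

View pics/crop1.png

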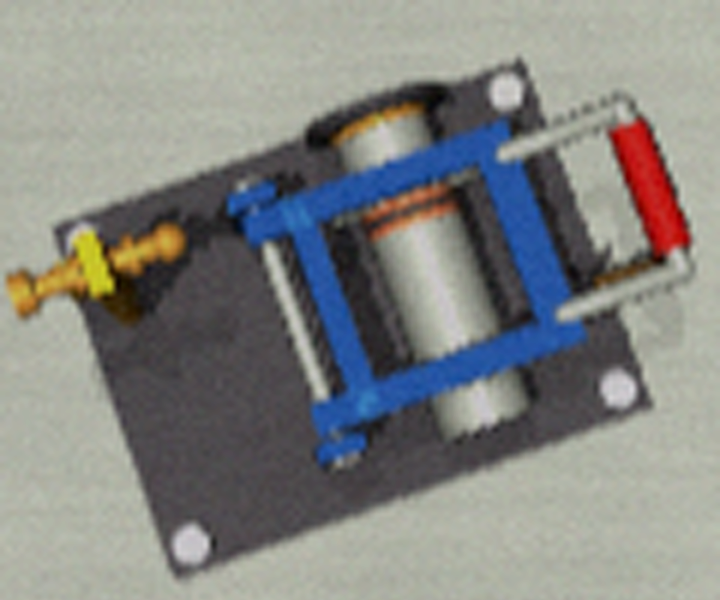

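The crop shows the plate corners at crop pixels (55,228), (178,578), (650,405) and (522,60). The leaf is ajar and the stub's flange is at the upper end.

```bash
cat >> h.py <<'E'
def fit2d(L,W):
    L=np.array(L,float)[:,:2];W=np.array(W)[:,:2];a=L-L.mean(0);b=W-W.mean(0)
    yaw=np.arctan2((a[:,0]*b[:,1]-a[:,1]*b[:,0]).sum(),(a*b).sum());M=R.from_euler('z',yaw).as_matrix()[:2,:2]
    return yaw,W.mean(0)-M@L.mean(0),(L-L.mean(0))@M.T+W.mean(0)-W
E
python3 - <<'E'
from h import *
from rig import manip
import pickle
d=pickle.load(open("c0.pkl","rb"));t,s=d["top"],d["scene"]
uv=np.array([(55,228),(178,578),(650,405),(522,60)])/6+[260,155]-.4
L=[(.1,.18),(-.1,.18),(-.1,-.09),(.1,-.09)]
yaw,o,res=fit2d(L,plane(t,uv,.012));print("jig",yaw,o,res.round(4))
h=np.array([0.58313313,-0.09228019]);M=R.from_euler('z',yaw).as_matrix()[:2,:2]
print("handle in jig",M.T@(h-o))
Rj=R.from_euler('z',yaw)*R.from_euler('x',np.pi)
for k in(0,np.pi):
  rv=(Rj*R.from_euler('z',k)).as_rotvec()
  for P in([0,-.11,.125],[0,.05,.28],[0,.15,.26]): print(k,manip.solve_ik(np.r_[M@P[:2]+o,P[2]],rv))
E
```

```text
jig 0.3215638156941423 [0.54869293 0.00938039] [[ 0.0009  0.0017]
 [-0.0013  0.0012]
 [-0.0005 -0.0024]
 [ 0.001  -0.0004]]
handle in jig [ 0.00054499 -0.10733454]
0 [-0.18150651  0.4901696   1.76714744  0.          0.88427562  1.067726  ]
0 [0.08401307 0.21920366 1.76343758 0.         1.15895141 1.33324558]
0 [0.27112211 0.22132921 1.80984089 0.         1.11042255 1.52035462]
3.141592653589793 [-1.81506514e-01  4.90169596e-01  1.76714744e+00 -4.44089210e-16
  8.84275620e-01 -2.07386666e+00]
3.141592653589793 [ 8.40130723e-02  2.19203657e-01  1.76343758e+00 -4.44089210e-16
  1.15895141e+00 -1.80834707e+00]
3.141592653589793 [ 2.71122110e-01  2.21329208e-01  1.80984089e+00 -4.44089210e-16
  1.11042255e+00 -1.62123803e+00]
```

```bash
cat >> h.py <<'E'
YAW=0.32156;O=np.array([0.54869,0.00938])
def jw(P): M=R.from_euler('z',YAW).as_matrix(); return M@np.array(P,float)+np.r_[O,0]
def jf(f): return R.from_euler('z',YAW).as_matrix().T@np.array(f)
def down(y): return (R.from_euler('z',y)*R.from_euler('x',np.pi)).as_rotvec()
def hp(phi,r=.1874): return jw([.0005,.075-r*np.cos(phi),.092+r*np.sin(phi)])+[0,0,.003]
E
python3 - <<'E'
from h import *
from rig import manip
rv=down(YAW);p=hp(.232);print(p)
q=manip.get_position();manip.servo_line([q[0],q[1],.30],rate=.3)
manip.command_gripper(.045,40)
manip.move_to(p+[0,0,.1],rv)
manip.servo_line(p+[0,0,.03],rate=.15)
f0=np.array(manip.get_contact_force())
manip.servo_line(p,rate=.08)
print(jf(manip.get_contact_force()-f0))
w=manip.command_gripper(.0,35)
print(w,manip.get_width(),manip.get_grip_force(),jf(manip.get_contact_force()-f0),manip.get_position()-p,manip.get_time(),f0)
E
```

```text
[ 0.58310127 -0.09233737  0.13808783]
[ 0.80748261  0.20859517 -0.55785717]
False -0.00010708391789627172 0.0 [ 0.33368871  0.14901614 -0.15481628] [ 5.65846174e-05 -6.04823854e-06  1.39161271e-04] 5.0333 [-0.3560376  -0.22563124  0.94324322]
```

```bash
python3 - <<'E'
from rig import manip
import cv2,numpy as np
w=manip.camera("wrist")["image"];s=manip.camera("scene")["image"][120:260,230:400];t=manip.camera("top")["image"][140:250,260:400]
W=cv2.resize(w,(480,300));s=cv2.resize(s,(364,300),interpolation=2)[:,:320];t=cv2.resize(t,(382,300),interpolation=2)
A=np.zeros((600,800,3),np.uint8);A[:300,:480]=W;A[:300,480:]=s;A[300:,:382]=t
cv2.imwrite("pics/miss.png",cv2.convertScaleAbs(A,alpha=1.4)[:,:,::-1])
E
```

```text
(no output)
```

View pics/miss.png

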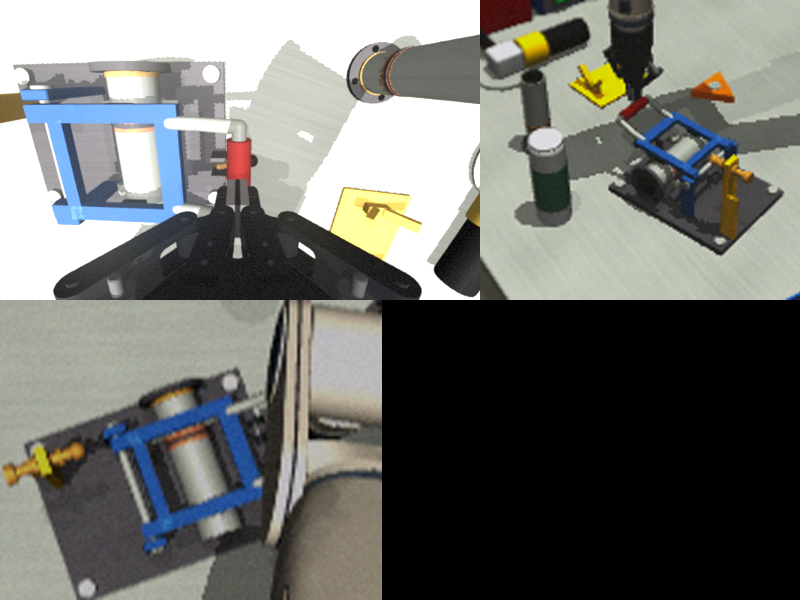

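The wrist view shows the red handle's far end at (240,125)–(240,180) on the collage, with the closed fingers over its near part. The grasp missed in height or along x. I'll check this by projection.

```bash
python3 - <<'E'
from h import *
from rig import manip
T=np.eye(4);T[:3,3]=manip.get_position();T[:3,:3]=R.from_rotvec(manip.get_ee_rot()).as_matrix()
c=manip.camera("wrist");W=T@c["mount"];print(T.round(4),np.array(c["mount"]).round(4),manip.get_joint_positions())
t=T[:3,:3]; tip=T[:3,3]+.022*t[:,2]
print("tip px",proj(c,[tip,T[:3,3]],W))
for z in(.115,.125,.135):
  P=[jw([x,-.1073,z]) for x in(.042,.032,0)];print(z,proj(c,P,W).round(1))
m=cv2.inRange(hsv(c),(0,150,50),(6,255,255))|cv2.inRange(hsv(c),(174,150,50),(180,255,255))
b,ce,st=blob(m,(250,140,400,400));print("red",ce,st)
print("plate corner pred",proj(c,[jw([.1,-.09,.012]),jw([.1,.18,.012])],W),c["fx"],c["cx"],c["cy"],c["k1"])
E
```

```text
[[ 9.487e-01  3.161e-01  1.000e-04  5.831e-01]
 [ 3.161e-01 -9.487e-01 -0.000e+00 -9.230e-02]
 [ 1.000e-04  0.000e+00 -1.000e+00  1.381e-01]
 [ 0.000e+00  0.000e+00  0.000e+00  1.000e+00]] [[ 2.000e-04 -9.540e-01 -2.998e-01  7.690e-02]
 [ 1.000e+00  2.000e-04  1.000e-04  4.000e-04]
 [-0.000e+00 -2.998e-01  9.540e-01 -1.595e-01]
 [ 0.000e+00  0.000e+00  0.000e+00  1.000e+00]] [-1.77211314e-01  4.70842950e-01  1.76208206e+00  2.46044001e-05
  9.08685153e-01  1.07204580e+00]
tip px [[315.61672365 226.5472622 ]
 [315.53608089 240.71393815]]
0.115 [[315.5 166. ]
 [315.5 181.1]
 [315.5 226.6]]
0.125 [[315.4 169.1]
 [315.4 185. ]
 [315.5 232.6]]
0.135 [[315.4 172.6]
 [315.4 189.4]
 [315.4 239.2]]
red [318.34282018 214.21410091] [ 302  188   33   60 1546]
plate corner pred [[297.05531343  82.96344076]
 [ 16.91671524  87.16275373]] 288.50994297443145 316.29581903729445 198.76299860162408 -0.031397040743998364
```

```bash
python3 - <<'E'
from h import *
from rig import manip
c=manip.camera("wrist");a=c["image"][150:350,200:440];s=manip.camera("scene")["image"][130:190,270:350]
print(manip.get_width(),manip.get_grip_force(),manip.get_time())
A=np.zeros((600,800,3),np.uint8);A[:400,:480]=cv2.resize(a,(480,400),interpolation=2);A[:240,480:]=cv2.resize(s,(320,240),interpolation=2)
cv2.imwrite("pics/miss2.png",cv2.convertScaleAbs(A,alpha=1.0)[:,:,::-1])
E
```

```text
0.00017179501648139964 0.0 5.3333
```

View pics/miss2.png

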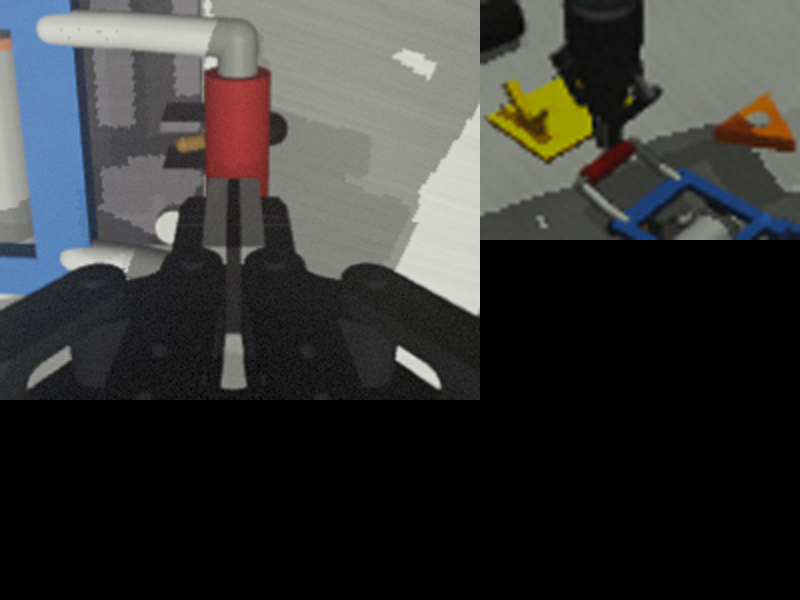

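The wrist view shows the finger tips ending at full-image row 239, columns 302–332, lying over the handle. That puts the tips above the handle. I'll check the tip height in both views.

```bash
python3 - <<'E'
from h import *
from rig import manip
T=np.eye(4);T[:3,3]=manip.get_position();T[:3,:3]=R.from_rotvec(manip.get_ee_rot()).as_matrix()
c=manip.camera("wrist");W=T@c["mount"];s=manip.camera("scene")
for t in(-.04,-.03,-.02,-.01,0,.01,.022):
  P=[(T@[x,0,t,1])[:3] for x in(.011,0,-.011)]
  print(t,proj(c,P,W).round(0)[:,1],proj(s,P)[1].round(1))
h=hsv(s);print(h[155:172,300:306,2])
E
```

```text
-0.04 [257. 277. 297.] [301.6 161.2]
-0.03 [247. 267. 285.] [301.6 163.2]
-0.02 [238. 257. 275.] [301.7 165.1]
-0.01 [231. 248. 265.] [301.7 167.1]
0 [224. 241. 257.] [301.8 169. ]
0.01 [218. 234. 249.] [301.9 170.9]
0.022 [211. 227. 241.] [302.  173.2]
[[17 20 16 19 18 20]
 [18 19 19 18 20 17]
 [20 18 18 18 21 21]
 [19 18 16 19 20 18]
 [18 19 19 20 21 19]
 [20 18 20 18 17 16]
 [35 37 17 17 17 39]
 [33 41 19 14 21 66]
 [34 39 20 17 21 66]
 [28 39 19 18 21 66]
 [28 39 22 20 19 52]
 [28 40 20 32 68 70]
 [98 56 50 69 73 69]
 [87 69 70 75 67 65]
 [71 73 70 68 64 55]
 [87 83 68 60 50 41]
 [82 74 64 49 47 70]]
```

Both views put the finger tips about 18 mm behind the reported TCP, where the description says 22 mm ahead. I'll treat the grasp point as about 37 mm behind the TCP and go down in steps, watching the force.

```bash
python3 - <<'E'
from h import *
from rig import manip
f0=np.array([-.36,-.23,.94]);p=hp(.232)
manip.servo_line(p+[0,0,.03]);manip.command_gripper(.05,35);print(manip.get_width())
for dz in(.01,0,-.01,-.02,-.03,-.037):
    manip.servo_line(p+[0,0,dz],rate=.1)
    f=jf(manip.get_contact_force()-f0);print(dz,f.round(1))
    if np.linalg.norm(f)>6: break
print(manip.command_gripper(0,35),manip.get_width(),manip.get_grip_force(),jf(manip.get_contact_force()-f0).round(1),manip.get_time())
E
```

```text
0.049941876302868275
0.01 [-0.6 -0.2 -1.1]
0 [ 0.2  0.3 -0.8]
-0.01 [ 1.   0.4 -1.8]
-0.02 [ 0.7 -0.6 -1.5]
-0.03 [ 0.7  0.1 -1. ]
-0.037 [ 1.2  0.3 -0.2]
False 0.018452037552391398 35.30853509902954 [ 0.3 -5.  -0.8] 8.2917
```

```bash
python3 - <<'E'
from h import *
from rig import manip
c=manip.camera("wrist");a=c["image"][150:350,200:440];s=manip.camera("scene")["image"][130:190,270:350]
A=np.zeros((400,800,3),np.uint8);A[:400,:480]=cv2.resize(a,(480,400),interpolation=2);A[:240,480:]=cv2.resize(s,(320,240),interpolation=2)
cv2.imwrite("pics/grip.png",cv2.convertScaleAbs(A,alpha=1.0)[:,:,::-1])
E
```

```text
(no output)
```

View pics/grip.png

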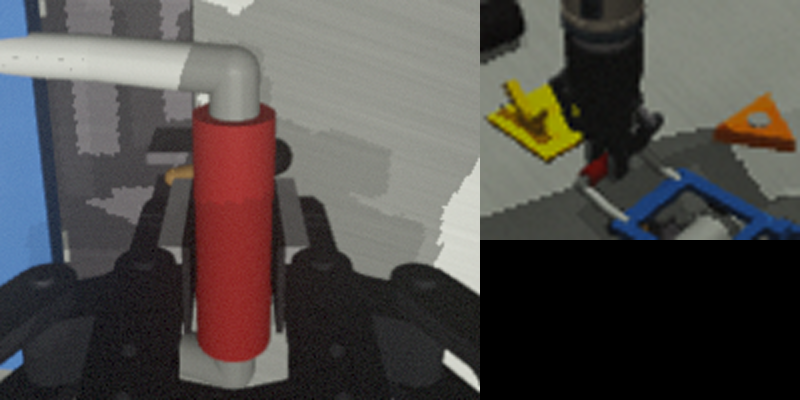

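The handle is properly held between the fingers (crop columns 195–275). Next I'll swing the leaf along its arc with the forces logged.

```bash
cat >> h.py <<'E'
OFF=np.array([0,0,-.037]);F0=np.array([-.36,-.23,.94])
def tr(manip,phi):
    f=jf(np.array(manip.get_contact_force())-F0)
    return f,f[1]*np.sin(phi)+f[2]*np.cos(phi),-f[1]*np.cos(phi)+f[2]*np.sin(phi)
E
python3 - <<'E'
from h import *
from rig import manip
phi=.232
while phi<1.62:
    phi+=.1
    manip.servo_line(hp(phi)+OFF,rate=.1)
    f,t,r=tr(manip,phi);print(round(phi,2),f.round(1),"tan %.1f rad %.1f"%(t,r),manip.get_width().__round__(4))
    if abs(t)>16 or abs(r)>25 or abs(f[0])>20: print("STOP");break
print(manip.get_time())
E
```

```text
0.33 [-1.8 -6.7  0.6] tan -1.6 rad 6.5 0.0182
0.43 [ -3.  -10.1   2.5] tan -2.0 rad 10.2 0.0187
0.53 [ -5.2 -13.4   5.1] tan -2.5 rad 14.2 0.0186
0.63 [ -6.9 -16.6   9.8] tan -1.9 rad 19.2 0.0183
0.73 [-10.1 -21.   14.4] tan -3.3 rad 25.2 0.0186
STOP
10.0583
```

The radial and sideways forces keep growing, so my arc is slightly off. I'll relieve them by moving with the force and see where the handle settles.

```bash
python3 - <<'E'
from h import *
from rig import manip
phi=.732
p0=hp(phi)+OFF;p=np.array(manip.get_position());print("lag",jf(p0-p)*1e3,"tq",jf(manip.get_torque()))
ca=np.zeros(3);p=p0.copy()
for i in range(6):
    f,t,r=tr(manip,phi)
    d=np.array([f[0],-r*np.cos(phi),r*np.sin(phi)])*1e-4
    d*=min(1,.003/np.linalg.norm(d));ca+=d
    manip.servo_line(p0+R.from_euler('z',YAW).apply(ca),rate=.03)
    f,t,r=tr(manip,phi);print((ca*1e3).round(1),f.round(1),"tan %.1f rad %.1f"%(t,r),jf(manip.get_torque()).round(2))
print(manip.get_time())
E
```

```text
lag [-0.43377786  5.16334852 -3.25459889] tq [-3.63380784  1.62922322 -0.19125337]
[-1.  -1.9  1.7] [ -1.4 -11.2   4.5] tan -4.2 rad 11.3 [-2.27  0.24 -0.1 ]
[-1.1 -2.7  2.4] [ 2.2 -8.5 -0.2] tan -5.9 rad 6.2 [-1.78 -0.19 -0.07]
[-0.9 -3.2  2.9] [ 2.5 -8.1 -2.6] tan -7.3 rad 4.3 [-1.58 -0.3  -0.09]
[-0.7 -3.5  3.1] [ 1.4 -5.8 -2.6] tan -5.8 rad 2.6 [-1.41 -0.33 -0.15]
[-0.5 -3.7  3.3] [ 2.2 -4.2 -3.7] tan -5.5 rad 0.6 [-1.41 -0.31 -0.11]
[-0.3 -3.7  3.4] [ 1.4 -6.3 -3.3] tan -6.7 rad 2.5 [-1.4  -0.16 -0.13]
11.5583
```

```bash
python3 - <<'E'
from h import *
from rig import manip
phi=.732;ca=np.array([-.0003,-.0037,.0034]);J=R.from_euler('z',YAW)
while phi<1.70:
    phi+=.06
    manip.servo_line(hp(phi)+OFF+J.apply(ca),rate=.08)
    f,t,r=tr(manip,phi);d=np.array([f[0],-r*np.cos(phi),r*np.sin(phi)])*1.5e-4;ca+=d*min(1,.003/np.linalg.norm(d))
    print(round(phi,2),(ca*1e3).round(1),f.round(1),"tan %.1f rad %.1f"%(t,r),jf(manip.get_torque()).round(1)[0])
    if abs(t)>14 or abs(r)>25 or abs(f[0])>20: print("STOP");break
np.save("ca.npy",np.r_[phi,ca]);print(manip.get_time(),manip.get_width())
E
```

```text
0.79 [-0.5 -4.5  4.2] [-1.1 -6.5  3.6] tan -2.0 rad 7.1 -1.4
0.85 [-0.6 -5.1  4.9] [-0.7 -4.9  3.9] tan -1.1 rad 6.2 -1.1
0.91 [-0.7 -5.7  5.7] [-0.8 -4.9  5.2] tan -0.7 rad 7.1 -1.2
0.97 [-0.6 -6.3  6.5] [ 0.6 -4.1  5.5] tan -0.3 rad 6.8 -1.0
1.03 [-0.5 -6.8  7.5] [ 0.5 -3.8  6.1] tan -0.1 rad 7.2 -1.2
1.09 [-0.5 -7.3  8.3] [ 0.3 -4.1  5.1] tan -1.3 rad 6.4 -1.1
1.15 [-0.6 -7.8  9.5] [-0.7 -4.7  7.4] tan -1.3 rad 8.7 -1.1
1.21 [-0.6 -8.3 10.7] [ 0.3 -2.7  8.1] tan 0.3 rad 8.5 -0.8
1.27 [-0.4 -8.5 11.6] [ 0.8 -3.2  5.8] tan -1.4 rad 6.5 -0.9
1.33 [-0.4 -8.8 12.6] [ 0.2 -3.5  6.2] tan -1.9 rad 6.9 -0.9
1.39 [-0.5 -9.  13.9] [-0.3 -3.   8.4] tan -1.5 rad 8.8 -0.9
1.45 [-0.4 -9.2 15.1] [ 0.1 -1.4  7.4] tan -0.5 rad 7.5 -0.7
1.51 [-0.2 -9.2 16.2] [ 1.5 -1.8  7.4] tan -1.4 rad 7.4 -0.7
1.57 [-0.3 -9.2 17.3] [-0.8 -1.3  7.4] tan -1.3 rad 7.4 -0.6
1.63 [-0.2 -9.1 18.5] [ 1.1 -0.8  8. ] tan -1.3 rad 7.9 -0.6
1.69 [-0.1 -9.  19.8] [0.6 0.7 8.9] tan -0.4 rad 9.0 -0.3
1.75 [-0.1 -8.8 20.6] [-0.2  1.2  5.5] tan 0.2 rad 5.6 -0.3
16.5167 0.0175340165259541
```

```bash
python3 - <<'E'
from h import *
from rig import manip
p=manip.get_position();T=np.eye(4);T[:3,3]=p;T[:3,:3]=R.from_rotvec(manip.get_ee_rot()).as_matrix()
w=manip.camera("wrist");s=manip.camera("scene");t=manip.camera("top")
M=R.from_euler('z',YAW).as_matrix();print("tcp jig",M.T@(p-np.r_[O,0]),tr(manip,1.75))
m=cv2.inRange(hsv(w),(0,150,40),(6,255,255))|cv2.inRange(hsv(w),(174,150,40),(180,255,255))
b,ce,st=blob(m,(200,100,440,400));print("wrist red",ce,st)
A=np.zeros((600,800,3),np.uint8);A[:300,:480]=cv2.resize(w["image"],(480,300));A[:300,480:]=cv2.resize(s["image"][90:240,240:400],(320,300),interpolation=2)
A[300:,:400]=cv2.resize(t["image"][130:265,240:420],(400,300),interpolation=2)
cv2.imwrite("pics/up.png",cv2.convertScaleAbs(A,alpha=1.2)[:,:,::-1])
E
```

```text
tcp jig [0.00084302 0.10033313 0.26273513] (array([0.13753054, 2.05286048, 6.32662501]), np.float64(0.8922899054548905), np.float64(6.591224384193572))
wrist red [316.79764903 254.37587462] [ 298  196   37  116 3573]
```

View pics/up.png

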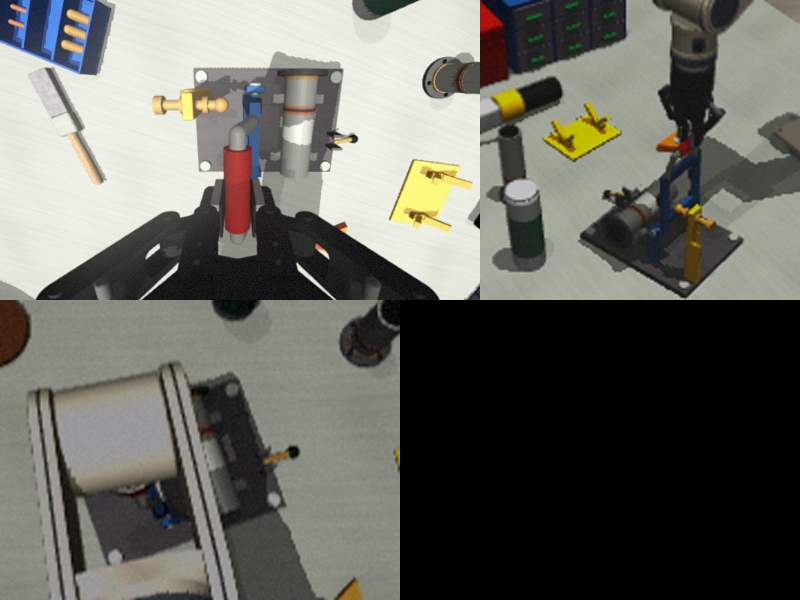

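The leaf is upright with the handle still gripped, but it has rolled towards the fingertips by about 15 mm. It stays where it is left, so I'll let go, lower the tool, regrip and tare the force reading.

```bash
python3 - <<'E'
from h import *
from rig import manip
p=np.array(manip.get_position())
manip.command_gripper(.045,30);manip.servo_line(p,rate=.1)
a=jf(manip.get_contact_force());print("tare",a)
manip.servo_line(p-[0,0,.016],rate=.06)
b=jf(manip.get_contact_force());print("low",b)
np.save("tare.npy",manip.get_contact_force())
manip.command_gripper(0,30);print(manip.get_width(),jf(manip.get_contact_force())-b)
print(jf(np.array(manip.get_position())-p)*1e3,manip.get_time())
w=manip.camera("wrist")
m=cv2.inRange(hsv(w),(0,150,40),(6,255,255))|cv2.inRange(hsv(w),(174,150,40),(180,255,255))
print("wrist red",blob(m,(200,100,440,400))[1:])
E
```

```text
tare [-0.11313101 -0.7320667   0.56706263]
low [-0.60259821 -0.59585701 -0.51098466]
0.018895849180469337 [0.69150916 1.54122824 1.73355299]
[  0.1884947    0.01582577 -15.70447016] 18.05
wrist red (array([316.96072711, 269.73294434]), array([ 297,  204,   40,  129, 4456], dtype=int32))
```

```bash
python3 - <<'E'
from h import *
from rig import manip
ta=np.load("tare.npy");p0=np.array(manip.get_position());phi=1.71
while phi<2.2:
    phi+=.009
    c=p0+hp(phi)-hp(1.71)+[0,0,.011*(phi-1.71)]
    manip.servo_line(c,rate=.04)
    f=jf(np.array(manip.get_contact_force())-ta);t=f[1]*np.sin(phi)+f[2]*np.cos(phi)
    print(round(phi,3),f.round(1),"tan %.1f"%t)
    if f[1]<-8 or abs(f[2])>15: break
print(jf(c-np.array(manip.get_position()))*1e3,manip.get_time(),manip.get_width());np.save("phi.npy",np.r_[phi,c])
E
```

```text
1.719 [ 0.7 -3.4  1. ] tan -3.5
1.728 [ 0.6 -3.7 -1.6] tan -3.4
1.737 [ 1.8 -4.  -2.2] tan -3.6
1.746 [ 1.7 -4.7 -3.3] tan -4.1
1.755 [ 1.7 -4.6 -2.9] tan -4.0
1.764 [ 1.5 -4.4 -4.6] tan -3.4
1.773 [ 2.6 -3.9 -4.9] tan -2.9
1.782 [ 2.  -4.4 -4.5] tan -3.4
1.791 [ 2.2 -4.6 -4.1] tan -3.6
1.8 [ 2.1 -4.6 -4.7] tan -3.5
1.809 [ 2.6 -3.9 -4.3] tan -2.8
1.818 [ 1.9 -4.9 -4.5] tan -3.6
1.827 [ 2.6 -3.2 -3.1] tan -2.3
1.836 [ 2.1 -3.9 -4.8] tan -2.5
1.845 [ 2.1 -4.9 -4. ] tan -3.6
1.854 [ 2.  -4.8 -4.8] tan -3.3
1.863 [ 2.5 -4.8 -5.1] tan -3.2
1.872 [ 1.6 -5.2 -5. ] tan -3.4
1.881 [ 1.9 -4.2 -3.9] tan -2.8
1.89 [ 2.7 -4.2 -4.5] tan -2.6
1.899 [ 2.3 -4.6 -4. ] tan -3.0
1.908 [ 2.3 -5.1 -4.4] tan -3.4
1.917 [ 3.  -4.5 -4.2] tan -2.8
1.926 [ 2.8 -5.  -4.2] tan -3.2
1.935 [ 3.4 -4.6 -4.6] tan -2.6
1.944 [ 1.5 -4.9 -4.9] tan -2.7
1.953 [ 3.4 -4.1 -4.1] tan -2.3
1.962 [ 2.2 -5.1 -4.9] tan -2.9
1.971 [ 2.2 -5.  -4.6] tan -2.8
1.98 [ 2.2 -8.6 -1.8] tan -7.2
[-0.03042797  1.06596558 -0.17030258] 25.6 0.018743866883827367
```

The drag was steady at about 2.8 N, then stepped up at phi 1.98 (leaf angle about 1.82 rad), so that is the stop. Now I'll press to about 8 N extra, ease off and release.

```bash
python3 - <<'E'
from h import *
from rig import manip
ta=np.load("tare.npy");a=np.load("phi.npy");phi=a[0];c=a[1:]
e=R.from_euler('z',YAW).apply([0,np.sin(phi),np.cos(phi)])
def tan():
    m=np.mean([np.array(manip.get_contact_force()) for _ in range(3)],0);f=jf(m-ta);return f[1]*np.sin(phi)+f[2]*np.cos(phi),f
s=0
while s<.008:
    s+=.0005;manip.servo_line(c+s*e,rate=.01);t,f=tan();print(round(s,4),"%.1f"%t,f.round(1))
    if t<-10.6: break
manip.hold(.4);print("held",tan())
while s>-.003:
    s-=.0005;manip.servo_line(c+s*e,rate=.02);t,f=tan()
    if t>-2: break
print("relieved",s,t,f)
p=c+s*e
manip.command_gripper(.045,30);print(manip.get_width(),tan())
manip.servo_line(p+[0,0,.09],rate=.12);print(manip.get_time())
E
```

```text
0.0005 -9.7 [  0.6 -10.7  -0.3]
0.001 -11.9 [  0.  -13.    0.1]
held (np.float64(-11.775331988892463), array([ -0.28582416, -12.89026073,  -0.12738162]))
relieved -0.002 0.48692881369594776 [ 4.01924009 -3.23487023 -8.6828474 ]
0.04494308737861846 (np.float64(0.5303603811633305), array([-0.12320965,  0.84340295,  0.61176784]))
29.275
```

```bash
python3 - <<'E'
from h import *
from rig import manip
import pickle
q=np.array(manip.get_position());manip.servo_line(np.r_[jw([-.02,0,0])[:2],q[2]],rate=.2)
manip.command_gripper(.08,60)
T=np.eye(4);T[:3,3]=manip.get_position();T[:3,:3]=R.from_rotvec(manip.get_ee_rot()).as_matrix()
w=manip.camera("wrist");s=manip.camera("scene");w["T"]=T@w["mount"];pickle.dump(w,open("w1.pkl","wb"))
o=proj(w,[jw([x,y,.064]) for x,y in((.085,0),(-.085,0),(.085,.038),(.085,-.038),(-.085,.025),(-.085,-.025))],w["T"]);print(o.round(1),manip.get_time(),T[:3,3])
A=np.zeros((600,800,3),np.uint8);A[:400,:480]=cv2.resize(w["image"][80:380,130:490],(480,400));A[:400,480:]=cv2.resize(s["image"][90:290,240:400],(320,400),interpolation=2)
cv2.imwrite("pics/stub.png",A[:400,:,::-1])
E
```

```text
[[316.3  87.2]
 [316.2 204.6]
 [288.6  87.2]
 [344.   87.2]
 [300.  204.6]
 [332.4 204.6]] 30.7083 [0.52971675 0.00342766 0.32643681]
```

View pics/stub.png

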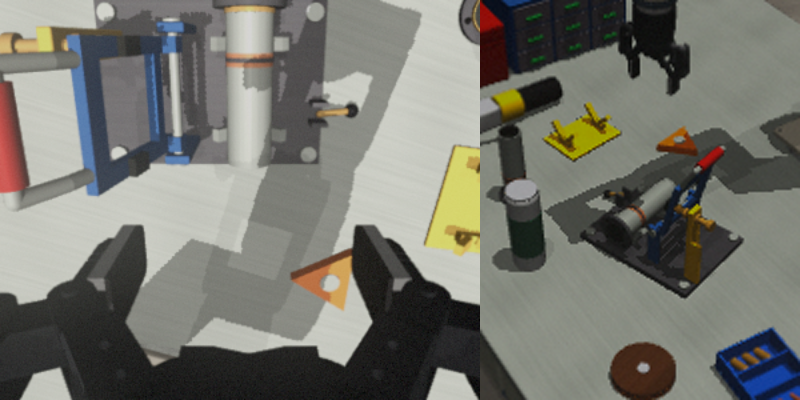

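The leaf lies back against the screw. The stub is uncovered with its tube end near full-image row 204, columns 304–333. I'll measure its offset along x.

```bash
python3 - <<'E'
from h import *
import pickle
w=pickle.load(open("w1.pkl","rb"));v=hsv(w)[:,:,2].astype(int)
for c in(305,310,316,322,328): print(c,v[196:212,c])
print("row160",v[185,290:345])
print("flange",v[68:100,316])
for z in(.089,.084,.064): print(z,proj(w,[jw([-.085,0,z]),jw([-.079,0,z])],w["T"])[:,1])
print(proj(w,[jw([.077,0,.102]),jw([.085,0,.102]),jw([.077,0,.089])],w["T"])[:,1], proj(w,[jw([-.06,y,.064]) for y in(.025,-.025)],w["T"]))
M=R.from_euler('z',YAW).as_matrix();print((plane(w,[(385,162),(366,162)],.03,w["T"])-np.r_[O,0])@M)
E
```

```text
305 [178 178 179 174 176 171 168 168 168 187 192 188 191 188 191 201]
310 [206 203 205 204 201 196 193 191 192 193 194 195 191 189 190 190]
316 [211 211 210 211 213 209 204 199 201 199 199 192 193 193 189 187]
322 [197 194 190 187 189 186 180 176 183 185 185 192 193 191 198 192]
328 [112 111 112 113 114 113 111 111 120 178 190 192 191 185 184 182]
row160 [153 165 176 173 165 161 159 149 147 140 124 141 159 166 175 179 185 192
 196 199 203 208 208 209 213 213 213 212 210 201 202 200 198 191 187 182
 179 170 126 116 114 110  94  92  97 106 113 114 119 117 120 121 119 108
  93]
flange [199 199 197 196 196 198 201 191 142 123 123 123 126 124 121 115 164 214
 213 213 212 212 214 214 214 215 213 214 213 213 214 213]
0.089 [210.04930398 206.16093805]
0.084 [208.9085625  205.05899794]
0.064 [204.58985463 200.88824807]
[91.79440524 85.01845793 92.34708447] [[299.72175039 188.95353009]
 [332.67965606 188.980458  ]]
[[-0.02464864 -0.10979044  0.03      ]
 [-0.02472504 -0.07939438  0.03      ]]
```

```bash
python3 - <<'E'
from h import *
import pickle
w=pickle.load(open("w1.pkl","rb"));v=hsv(w)[:,:,2].astype(int)
print("plate edge col 345 rows195",v[195:212,345],"pred",proj(w,[jw([-.1,-.05,.012]),jw([-.095,-.05,.012])],w["T"]))
print("V rests pred y=-.03", [(x,proj(w,[jw([x,-.032,z])],w["T"])[0].round(1)) for x in(-.057,-.043,.043,.057) for z in (.065,)])
for c in (338,341,344,347): print(c,"top",v[100:135,c],"bot",v[165:195,c])
t=pickle.load(open("c0.pkl","rb"))["top"]
P=lambda uv,z:(plane(t,np.array(uv)/6+[260,155]-.4,z)-np.r_[O,0])@R.from_euler('z',YAW).as_matrix()
print("top: end bottom",P([(482,432)],.07),"flange outer top",P([(375,88)],.102),"flange inner/weld",P([(385,120)],.089))
E
```

```text
plate edge col 345 rows195 [ 78  72  74  72  73  74  71  78 115 128 125 125 128 123 123 123 127] pred [[345.07894211 203.24645214]
 [345.16815463 200.4958169 ]]
V rests pred y=-.03 [(-0.057, array([337.4, 187.2])), (-0.043, array([337.6, 178.2])), (0.043, array([338.9, 118.8])), (0.057, array([339.2, 108.4]))]
338 top [ 83  82  86  83  84  85  84 114 157 178 175 178 176 176 177 176 177 166
 131  75  72  72  75  83  79  83  84  83  84  82  82  84  82  87  82] bot [ 87  80  81  81  85  78  83  80  84  82  74  81 109 117 116 117 118 114
 116 118 119  99  85  80  80  82  82  76  78  75]
341 top [123 120 122 108  88  86  86 114 156 172 173 170 173 174 172 176 176 164
 126  80  69  72  70  78  82 110 122 125 126 105  82  85  83  93 112] bot [ 84  84  85  83  84  80  81  79  76  85  81  84 108 116 118 120 118 119
 120 128 121  99  89  75  83  82  81  77  75  70]
344 top [123 121 127 118 102  85  83 105 145 163 159 156 164 158 160 163 160 143
  98  76  74  74  72  77  80  79  83  83  85  85  80  80  79  81  82] bot [ 82  80  84  80  83  80  84  83  81  84  83  91 101 105 106 106  99 101
  98  97  93  85  80  85  82  87  83  83  82  79]
347 top [122 122 123 115  95  79  82  85  89  85  78  88  82  86  87  86  83  82
  84  81  79  80  79  78  82  82  84  83  84  84  80  79  80  83  81] bot [81 80 80 79 82 81 79 79 81 77 82 86 82 83 80 84 81 80 81 85 78 82 81 84
 82 83 86 83 83 78]
top: end bottom [[-0.08231102  0.0055169   0.07      ]] flange outer top [[ 0.09681105 -0.0014972   0.102     ]] flange inner/weld [[ 0.08181292 -0.00171736  0.089     ]]
```

The plate edge and the V rests agree with the wrist camera to half a millimetre, and the stub sits about +3 mm along x. Now I'll grasp and lift it.

```bash
python3 - <<'E'
from h import *
from rig import manip
manip.command_gripper(.068,50)
g=jw([.003,0,0])
manip.servo_line([g[0],g[1],.14],rate=.2);f0=np.array(manip.get_contact_force())
for z in(.09,.06,.04,.026):
    manip.servo_line([g[0],g[1],z],rate=.12);f=jf(manip.get_contact_force()-f0);print(z,f.round(1))
    if np.linalg.norm(f)>8: raise SystemExit
print(manip.command_gripper(.03,50),manip.get_width(),manip.get_grip_force(),jf(manip.get_contact_force()-f0).round(1))
manip.servo_line([g[0],g[1],.04],rate=.04);print(jf(manip.get_contact_force()-f0).round(1),manip.get_width())
manip.servo_line([g[0],g[1],.16],rate=.12)
print(jf(manip.get_contact_force()-f0).round(1),jf(manip.get_torque()).round(2),manip.get_width(),manip.get_time())
c=manip.camera("wrist");s=manip.camera("scene")
A=np.zeros((400,800,3),np.uint8);A[:400,:480]=cv2.resize(c["image"][80:380,130:490],(480,400));A[:400,480:]=cv2.resize(s["image"][90:290,240:400],(320,400),interpolation=2)
cv2.imwrite("pics/lift.png",A[:,:,::-1])
E
```

```text
0.09 [-0.8  0.8 -0.3]
0.06 [-0.7  0.2  0.3]
0.04 [-0.2  0.2 -1.1]
0.026 [-0.5 -0.  -0.8]
False 0.04897794308857206 51.11595332622528 [-2.2 -0.5  5.5]
[-0.4  0.8 -4.1] 0.048837623439769495
[-1.3  0.2 -4.8] [ 0.01  0.12 -0.  ] 0.048549243928108755 35.5833
```

View pics/lift.png

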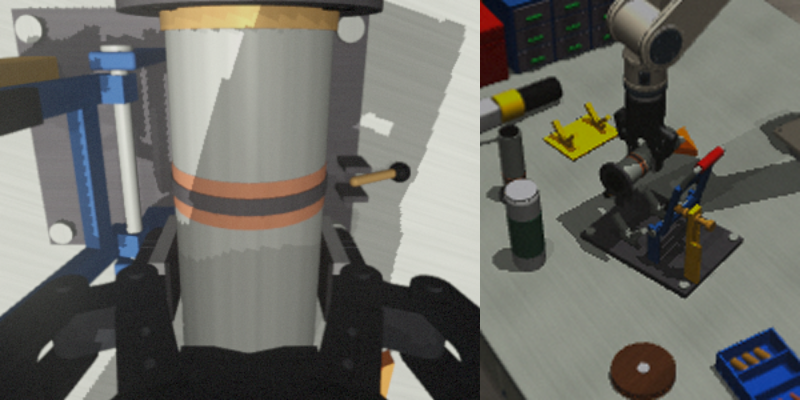

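The stub is held squarely: the width is 49 mm and the extra load is about 4.5 N. Next I'll carry it to the cradle and set it down by feel.

```bash
python3 - <<'E'
from h import *
from rig import manip
CY=.178;C=np.array([.4978,-.3363]);rv=down(CY)
p=np.array(manip.get_position());manip.servo_line([p[0],p[1],.215],rate=.15)
manip.servo_line([*C,.215],rv,rate=.15)
manip.servo_line([*C,.06],rv,rate=.12);manip.servo_line([*C,.032],rv,rate=.05);manip.hold(.2)
g=lambda:np.mean([np.array(manip.get_contact_force()) for _ in range(3)],0)
f0=g();z=.032
while z>.014:
    z-=.001;manip.servo_line([*C,z],rv,rate=.02);f=g()-f0;print(round(z,3),f.round(1))
    if f[2]>5 or np.linalg.norm(f)>12: break
print(np.array(manip.get_position()).round(4),manip.get_torque(),manip.get_width(),manip.get_time())
E
```

```text
0.031 [0.5 0.6 1.4]
0.03 [ 0.5  1.  -0.2]
0.029 [1.3 0.2 0.3]
0.028 [0.4 1.  1. ]
0.027 [ 0.5  0.3 -0.4]
0.026 [1.  0.6 1.3]
0.025 [1.3 0.3 1.2]
0.024 [0.8 1.2 0.8]
0.023 [ 1.   0.3 -0. ]
0.022 [1.2 0.9 1.3]
0.021 [ 0.5 -0.8  6.7]
[ 0.4981 -0.3366  0.0214] [-0.13504998  0.17593633  0.12382063] 0.04872640686227774 43.7917
```

```bash
python3 - <<'E'
from h import *
from rig import manip
import pickle
C=np.array([.4978,-.3363])
manip.servo_line([*C,.0205],rate=.02);print(manip.get_contact_force())
for o in(.0495,.051,.054): manip.command_gripper(o,20)
manip.command_gripper(.07);print(manip.get_width(),manip.get_contact_force())
manip.servo_line([*C,.22],rate=.15)
manip.move_to([.30,-.50,.25],down(.178))
t=manip.camera("top");s=manip.camera("scene");pickle.dump((t,s),open("end.pkl","wb"));print(manip.get_time())
A=np.zeros((500,800,3),np.uint8)
A[:,:480]=cv2.resize(t["image"][175:255,405:482],(480,500),interpolation=2);A[:400,480:]=cv2.resize(s["image"][110:260,240:360],(320,400),interpolation=2)
cv2.imwrite("pics/end.png",cv2.convertScaleAbs(A,alpha=1.3)[:,:,::-1])
yaw=.178;M=R.from_euler('z',yaw).as_matrix()
for x,z in((.075,.008),(-.075,.008),(-.085,.083),(-.085,.058),(.085,.096),(.093,.096)): print(x,z,((proj(t,M@[x,0,z]+np.r_[C,0])-[405,175]+.5)*[480/77,500/80]).round(0))
E
```

```text
[-1.96707475  0.98638823  5.02049131]
0.07009450826033341 [-0.21503105 -0.42852669  0.22164269]
47.5917
0.075 0.008 [[185. 115.]]
-0.075 0.008 [[256. 402.]]
-0.085 0.083 [[316. 422.]]
-0.085 0.058 [[297. 422.]]
0.085 0.096 [[237.  72.]]
0.093 0.096 [[233.  56.]]
```

View pics/end.png

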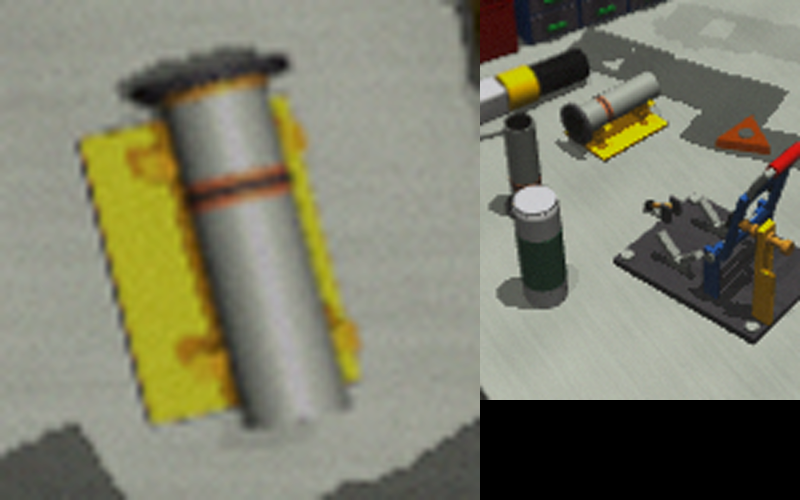

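The stub is seated in both Vs, but its tube end (crop row about 415, 422 expected) and its flange both sit about 3–4 mm towards +x. I'll confirm that numerically.

```bash
python3 - <<'E'
from h import *
import pickle
t,s=pickle.load(open("end.pkl","rb"));M=R.from_euler('z',.178).as_matrix();C=np.r_[.4978,-.3363,0]
im=cv2.cvtColor(t["image"],cv2.COLOR_RGB2LAB).astype(np.float32)
def prof(xs,ys,z):
    out=[]
    for x in xs:
        uv=proj(t,[M@[x,y,z]+C for y in ys]).astype(np.float32)
        out.append(cv2.remap(im,uv[:,:1],uv[:,1:],1).mean((0,1)))
    return np.array(out).round(0).astype(int)
xs=np.arange(-.092,-.072,.001);print("end L",dict(zip((xs*1e3).round().astype(int).tolist(),prof(xs,[-.008,0,.008],.079)[:,0].tolist())))
xs=np.arange(.07,.106,.0015);print("flange L",dict(zip((xs*1e3).round(1).tolist(),prof(xs,[-.005,0,.005],.095)[:,0].tolist())))
for y in(.035,.045): 
  for a in(-1,1):
    xs=a*np.arange(.066,.084,.0015);print("plate b",y,dict(zip((xs*1e3).round(1).tolist(),prof(xs,[y],.008)[:,2].tolist())))
E
```

```text
end L {-92: 125, -91: 124, -90: 124, -89: 123, -88: 123, -87: 123, -86: 123, -85: 123, -84: 124, -83: 126, -82: 127, -81: 129, -80: 130, -79: 132, -78: 132, -77: 131, -76: 131, -75: 131, -74: 132, -73: 133, -72: 132}
flange L {70.0: 123, 71.5: 124, 73.0: 123, 74.5: 120, 76.0: 117, 77.5: 112, 79.0: 104, 80.5: 90, 82.0: 72, 83.5: 55, 85.0: 47, 86.5: 46, 88.0: 48, 89.5: 53, 91.0: 59, 92.5: 63, 94.0: 68, 95.5: 78, 97.0: 94, 98.5: 109, 100.0: 121, 101.5: 127, 103.0: 128, 104.5: 127}
plate b 0.035 {-66.0: 180, -67.5: 180, -69.0: 180, -70.5: 180, -72.0: 179, -73.5: 172, -75.0: 163, -76.5: 148, -78.0: 133, -79.5: 133, -81.0: 133, -82.5: 132, -84.0: 132}
plate b 0.035 {66.0: 180, 67.5: 180, 69.0: 179, 70.5: 176, 72.0: 172, 73.5: 158, 75.0: 145, 76.5: 138, 78.0: 134, 79.5: 132, 81.0: 132, 82.5: 132, 84.0: 132}
plate b 0.045 {-66.0: 180, -67.5: 180, -69.0: 180, -70.5: 179, -72.0: 177, -73.5: 172, -75.0: 160, -76.5: 150, -78.0: 140, -79.5: 133, -81.0: 133, -82.5: 133, -84.0: 133}
plate b 0.045 {66.0: 180, 67.5: 179, 69.0: 179, 70.5: 179, 72.0: 169, 73.5: 158, 75.0: 147, 76.5: 137, 78.0: 132, 79.5: 132, 81.0: 132, 82.5: 132, 84.0: 132}
```

Relative to the plate, the stub sits about 4.5–5 mm too far towards +x. I'll regrip it, lift slightly, shift it −5.5 mm and set it down again.

```bash
python3 - <<'E'
from h import *
from rig import manip
import pickle
C=np.array([.4978,-.3363]);rv=down(.178);u=np.array([np.cos(.178),np.sin(.178)])
manip.move_to([*C,.20],rv);manip.servo_line([*C,.021],rate=.14)
manip.command_gripper(.03,50);print(manip.get_width(),manip.get_contact_force())
manip.servo_line([*C,.031],rate=.04);D=C-.0055*u
manip.servo_line([*D,.031],rate=.04);manip.hold(.2)
g=lambda:np.mean([np.array(manip.get_contact_force()) for _ in range(3)],0)
f0=g();print(f0)
manip.servo_line([*D,.0245],rate=.03);z=.0245
while z>.016:
    z-=.001;manip.servo_line([*D,z],rate=.02);f=g()-f0;print(round(z,4),f.round(1))
    if f[2]>5: break
manip.servo_line([*D,z-.0005],rate=.02)
for o in(.0495,.051,.054): manip.command_gripper(o,20)
manip.command_gripper(.07);print(manip.get_contact_force())
manip.servo_line([*D,.2],rate=.15);manip.move_to([.30,-.50,.25],rv)
t=manip.camera("top");print(manip.get_time())
M=R.from_euler('z',.178).as_matrix();C=np.r_[C,0]
L=cv2.cvtColor(t["image"],cv2.COLOR_RGB2LAB)[:,:,0].astype(np.float32)
def prof(xs,z):
    return {round(x*1e3,1):int(cv2.remap(L,*np.split(proj(t,[M@[x,y,z]+C for y in(-.006,0,.006)]).astype(np.float32),2,1),1).mean()) for x in xs}
print(prof(np.arange(-.096,-.078,.0015),.079));print(prof(np.arange(.07,.1,.0015),.095))
cv2.imwrite("pics/final.png",cv2.resize(t["image"][140:260,250:480],(800,417),interpolation=2)[:,:,::-1])
E
```

```text
0.0487951893485713 [-2.34724139 -1.37638542  5.37442433]
[ 0.17589665  0.31500979 -3.94143184]
0.0235 [-0.1 -1.  -0.6]
0.0225 [ 0.2 -1.9  2.8]
0.0215 [-1.6 -3.7  8.3]
[-0.68574921  0.17256373 -0.24515563]
55.9667
{np.float64(-96.0): 123, np.float64(-94.5): 122, np.float64(-93.0): 121, np.float64(-91.5): 121, np.float64(-90.0): 124, np.float64(-88.5): 128, np.float64(-87.0): 132, np.float64(-85.5): 133, np.float64(-84.0): 134, np.float64(-82.5): 134, np.float64(-81.0): 135, np.float64(-79.5): 135, np.float64(-78.0): 135}
{np.float64(70.0): 117, np.float64(71.5): 113, np.float64(73.0): 106, np.float64(74.5): 94, np.float64(76.0): 78, np.float64(77.5): 58, np.float64(79.0): 46, np.float64(80.5): 44, np.float64(82.0): 46, np.float64(83.5): 50, np.float64(85.0): 54, np.float64(86.5): 60, np.float64(88.0): 67, np.float64(89.5): 80, np.float64(91.0): 95, np.float64(92.5): 109, np.float64(94.0): 121, np.float64(95.5): 126, np.float64(97.0): 127, np.float64(98.5): 127}
```

View pics/final.png

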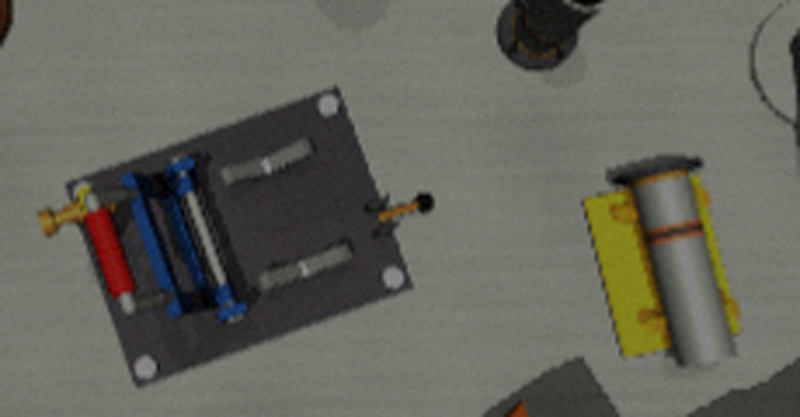

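The final view shows the stub seated and centred to about 2 mm in the cradle, and the leaf back against its screw. Handing in.

```bash
python3 -c "
from rig import manip
print(manip.sign_off(),manip.get_time())"
```

```text
the job is handed in; nothing more can be done
the job is handed in; nothing more can be done
```

I handed the job in at about 56 s: the leaf is back against its stop screw, pressed with about 9 N extra at the handle, and the stub was set down by feel in both V rests of the yellow cradle, centred to about 2 mm after one small re-set.

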